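# Fill the divided tray for a root filling

## Robot

A 6-joint arm with a two-finger parallel gripper is mounted at the origin on a cart in front of the work surface, level with it; the furniture and walls round the work are solid. World frame = base frame: x ahead of the robot, y to its left, z up, the work surface at z = 0. Lengths are in mm, angles in rad, forces in N, time in s.
With the tool pointing down it reaches from about 275 to 1000 mm from the base axis. Payload 8.4 kg.
Tool frame: the origin (TCP) lies at the very end of the fingers, on their centre line; the grasp point (between the pads) lies 19 mm behind it; z points along the fingers, x is the direction in which the jaws open and shut, and the axes are right-handed (so a half turn about z gives the same grasp; the last joint's range is limited). The gripper opens to 85 mm and grips with 20 to 120 N. Pads are 22 mm wide; open, the fingers measure 114 mm over their backs; the gripper's body (76 mm by 85 mm) begins 54 mm behind the grasp point. The pads swing forward as they close: fully open they stand 13 mm farther back than shut.
Start: joints at [-1.344, 0.353, 1.633, -0, 1.155, -0.002], TCP at [141.754, -608.715, 231.281] pointing down, gripper open.
Joint ranges: [-2.63, 2.63], [-0.92, 2.1], [0.06, 2.66], [-1.3, 4.44], [0, 2.69], [-3.02, 3.02]. Speed limits (rad/s): [2.22, 2.22, 2.79, 3.14, 3.14, 3.14].

## Interface

Orientations are given as [roll, pitch, yaw] about the fixed x, y, z axes, in that order (R = Rz(yaw) Ry(pitch) Rx(roll)).
In Python, from rig import sense, grab_frame, calibration, sign_off gives the robot as it stands.
- The arm moves only by the tool servo_tool, never from a script. Its argument "series" is one flat list of numbers, 4 for each row, row after row: the shift along the world's x, y, z in m, then the turn about the world's z in degrees. In form: [x, y, z, yaw, x, y, z, yaw, ...]. A call has 1 to 8 rows; each row shifts and turns the commanded pose from where the row before left it; what a row does not reach is not made up. A row lasts 1/12 s, in which the tool goes at most 41.7 mm and 7.16 degrees, less where a joint would pass 70% of its speed; a pose out of reach is approached as far as the arm can. A call is refused whole if a number of a shift passes 0.0417 or a number of a turn 7.16, either way. A call with a gripper value outside its range is refused whole. "gripper" is the finger opening in m, from 0 to 0.0854, set as the call begins (left out, the last holds). The fingers move at their own pace and stop on an object; "newtons" is the grip in N (left out, the last holds). Time passes only in rows, so rows that do not move let the fingers close. It gives the time, the measured TCP pose, the force and the opening at its end, in the units of the state.
- sense(): the state, without advancing time (a new reading comes with each control period).
- grab_frame(name): name is "scene" or "top" or "wrist"; returns the picture (420x560x3 uint8, blue, green, red); there is no depth.
- calibration(name): a dict with "fx", "fy", "cx", "cy" (pixels), "rvec" (rotation vector, rad) and "tvec" (3), from world to camera coordinates, as OpenCV has them. Camera axes: x right, y down, z forward; pixel columns grow to the right and rows downward; lengths in mm; the calibration is good to about 2 mm. A picture is of the moment at which its call begins: read the wrist's pose just before it. calibration takes no time and is no camera call; for the wrist camera it gives the pose at the moment of the call.
- sign_off(): hands the job in, once; it reports no verdict.
The state is a dict: "clock": time; "qpos": joint angles; "qvel": joint speeds; "joint_efforts": joint torques, N m; "eef_pos": TCP position; "tcp_rot": TCP orientation; "contact_force": force on the tool from outside, world axes, zero at the start; "wrist_torque": the same for the moment, N m; "opening": opening from 0.0 (shut) to 1.0 (fully open).
Only numpy, scipy, OpenCV 4.12 (cv2) and the standard library are available. Lean on these libraries where they do the work, as an engineer would, in place of code of your own. Each camera call takes 0.05 s, during which the arm holds its last target. There are 200 camera calls.

## Task

Get the divided tray on the desk ready for a root filling: put the small file block, the low box of burs, the short brown jar and the slim dropper bottle each into the tray opening of its own shape (square, oblong, large round, small round). Set each down gently without dropping it, upright on the tray floor, block and box squared up with their openings. The large file block and the tall brown bottle do not belong there: leave them standing where they are.

Things in the scene. Friction and masses are not known exactly. Their poses are not given: they have to be found in the camera images.
- file_block: small steel block with root canal files standing in its top: block 36 x 38 mm and 34 mm high, 59 mm high with the files (grip the steel sides, not the files). Origin: centre of its underside, z up, x and y along its sides. To be put in the tray.
- bur_box: low dark flat-topped box of burs with a pale band across its lid, 44 mm along its x, 60 mm along its y, 30 mm high (the band runs along x at mid-length; its thin ends stand out 3 mm past the sides and offer no resistance). Origin: centre of its underside, z up. To be put in the tray.
- brown_jar: short round brown jar with a black lid, 44 mm diameter, 52 mm high (lid 38 mm diameter from 38 mm up). Origin: centre of its underside, z up. To be put in the tray.
- dropper_bottle: slim dark dropper bottle with a cap, round, 29 mm diameter, 58 mm high; the body is straight up to about 35 mm. Origin: centre of its underside, z up. To be put in the tray.
- big_file_block: the larger look-alike of the file block: 51 x 56 mm, 75 mm high with its files. Origin: centre of its underside, z up. Does not belong in the tray.
- tall_bottle: the taller look-alike of the jar and the dropper bottle: brown bottle with a white cap, 42 mm diameter, 85 mm high. Origin: centre of its underside, z up. Does not belong in the tray.
- insert_square: white frame, 92 x 92 x 8 mm high, one of four lying two by two (96 mm apart, parallel, any order) on the 3 mm thick floor of the square steel tray (202 mm, rim 13 mm high; all fixed). It has one square opening right through, 54 x 54 mm: the place of the file block. Origin: centre of the opening on the tray floor, 3 mm above the desk; z up, x and y along its sides.
- insert_oblong: white frame, 92 x 92 x 8 mm high, one of four lying two by two (96 mm apart, parallel, any order) on the 3 mm thick floor of the square steel tray (202 mm, rim 13 mm high; all fixed). It has one oblong opening right through, 66 mm along its x and 76 mm along its y: the place of the bur box. Origin: centre of the opening on the tray floor, 3 mm above the desk; z up, x and y along its sides.
- insert_large_round: white frame, 92 x 92 x 8 mm high, one of four lying two by two (96 mm apart, parallel, any order) on the 3 mm thick floor of the square steel tray (202 mm, rim 13 mm high; all fixed). It has one large round opening right through, 61 mm diameter: the place of the brown jar. Origin: centre of the opening on the tray floor, 3 mm above the desk; z up, x and y along its sides.
- insert_small_round: white frame, 92 x 92 x 8 mm high, one of four lying two by two (96 mm apart, parallel, any order) on the 3 mm thick floor of the square steel tray (202 mm, rim 13 mm high; all fixed). It has one small round opening right through, 45 mm diameter: the place of the dropper bottle. Origin: centre of the opening on the tray floor, 3 mm above the desk; z up, x and y along its sides.
Not all that is in view belongs to the job. Leave any yellow look-alike of the brown_jar alone.

How it is judged (in metres and radians):
At the end, for the whole second after the job is handed in: Each of the four things stands upright (within 0.12 rad) and at rest on the tray floor (within 4 mm in height), within 14 mm of the centre of its own opening, block and box within 0.26 rad of square with it; the two look-alikes stand upright within 30 mm of where they were (horizontal distance between file_block and insert_square below 0.014 m and z of file_block in the frame of insert_square between -0.004 and 0.004 m and angle between each of file_block, bur_box, brown_jar, dropper_bottle, big_file_block, tall_bottle's own z axis and vertical below 0.12 rad and linear speed of each of file_block, bur_box, brown_jar, dropper_bottle below 0.02 m/s and angular speed of each of file_block, bur_box, brown_jar, dropper_bottle below 0.2 rad/s and horizontal distance between bur_box and insert_oblong below 0.014 m and z of bur_box in the frame of insert_oblong between -0.004 and 0.004 m and horizontal distance between brown_jar and insert_large_round below 0.014 m and z of brown_jar in the frame of insert_large_round between -0.004 and 0.004 m and horizontal distance between dropper_bottle and insert_small_round below 0.014 m and z of dropper_bottle in the frame of insert_small_round between -0.004 and 0.004 m and (angle between the x axis of file_block and the x axis of insert_square, either way round below 0.26 rad or angle between the y axis of file_block and the x axis of insert_square, either way round below 0.26 rad) and angle between the x axis of bur_box and the x axis of insert_oblong, either way round below 0.26 rad and distance of each of big_file_block, tall_bottle from where it was at the start of the episode below 0.03 m); the robot touches nothing.
It fails at once if the big file block is shifted by more than 30 mm or tipped (distance of big_file_block from where it was at the start of the episode above 0.03 m or angle between big_file_block's own z axis and vertical above 0.35 rad).
It fails at once if the tall bottle is shifted by more than 30 mm or tipped (distance of tall_bottle from where it was at the start of the episode above 0.03 m or angle between tall_bottle's own z axis and vertical above 0.35 rad).
It fails at once if one of the four things is dropped into its opening (faster than 0.7 m/s just above it) ((horizontal distance between file_block and insert_square below 0.03 m and z of file_block in the frame of insert_square below 0.06 m and linear speed of file_block above 0.7 m/s) or (horizontal distance between bur_box and insert_oblong below 0.03 m and z of bur_box in the frame of insert_oblong below 0.06 m and linear speed of bur_box above 0.7 m/s) or (horizontal distance between brown_jar and insert_large_round below 0.03 m and z of brown_jar in the frame of insert_large_round below 0.06 m and linear speed of brown_jar above 0.7 m/s) or (horizontal distance between dropper_bottle and insert_small_round below 0.03 m and z of dropper_bottle in the frame of insert_small_round below 0.06 m and linear speed of dropper_bottle above 0.7 m/s)).
It also fails if it takes over 99 s, if anything falls off the work surface, if the arm or the gripper's body presses on something with over 40 N, if the wrist force passes 120 N, or if a joint passes its speed limit or range.

## Working session

There is one attempt and no reset: what is moved stays moved. The work goes in short steps, Python scripts to look and compute and a tool call to move; the robot and the scene stay as the last step left them, time stands still between calls to the robot, and variables do not carry over. Pictures are saved under pics/ and viewed, about 12 in all and at most 16, crops included, and the job is handed in when it is done.

Besides the shell and the picture viewer there is one more tool, called after "Request:" as name(argument=value, ...) on one line, values as JSON. servo_tool: Moves the arm, as the interface text tells. Its arguments: {"type":"object","properties":{"series":{"type":"array"},"gripper":{"type":"number"},"newtons":{"type":"number"}},"required":["series"]}

```bash
mkdir -p pics; ls; cat > h.py <<'E'
import cv2, numpy as np
from rig import sense, grab_frame, calibration, sign_off
def cam(n):
    c=calibration(n); K=np.array([[c['fx'],0,c['cx']],[0,c['fy'],c['cy']],[0,0,1]],float)
    return K,cv2.Rodrigues(np.array(c['rvec'],float))[0],np.array(c['tvec'],float).ravel()
def ray(C,uv):
    K,R,t=C; d=R.T@np.linalg.inv(K)@np.array([uv[0],uv[1],1.]); return -R.T@t,d
def onz(C,uv,z):
    o,d=ray(C,uv); return (o+d*(z-o[2])/d[2])
def proj(C,p):
    K,R,t=C; q=K@(R@np.array(p,float)+t); return q[:2]/q[2]
def tri(C1,u1,C2,u2):
    o1,d1=ray(C1,u1);o2,d2=ray(C2,u2)
    s=np.linalg.lstsq(np.c_[d1,-d2],o2-o1,rcond=None)[0]
    a=o1+d1*s[0];b=o2+d2*s[1]; return (a+b)/2,np.linalg.norm(a-b)
E
python3 - <<'E'
from h import *
for n in ['scene','top']:
    im=grab_frame(n); cv2.imwrite(f'pics/{n}0.png',cv2.resize(im,(800,600),interpolation=cv2.INTER_CUBIC)); np.save(f'pics/{n}0.npy',im)
    C=cam(n); print(n,C[0][0,0],-C[1].T@C[2],C[1][2])
print(sense())
E
```

```text
pics
scene 427.47141036619263 [1017.36175567 -680.74267388  694.59492252] [-0.44581519  0.6269121  -0.63892882]
top 397.6018589103005 [539.95872549 -42.00587092 899.98804614] [ 0.02102852  0.01115352 -0.99971666]
{'clock': 0.1, 'qpos': array([-1.34438334e+00,  3.53542220e-01,  1.63406407e+00,  5.08869820e-06,
        1.15520456e+00, -2.35367204e-03]), 'qvel': array([ 6.93988126e-05, -2.15214417e-04, -3.56919330e-03, -2.87185766e-04,
        7.24121554e-05, -8.43357195e-04]), 'joint_efforts': array([-6.59153739e-04, -6.06356764e+01, -3.42819750e+01, -9.18117507e-06,
        3.89016917e-03, -9.49316785e-06]), 'eef_pos': array([ 141.66869865, -608.29153944,  230.65781405]), 'tcp_rot': array([-3.14158513e+00,  1.21818841e-03, -1.34203172e+00]), 'contact_force': array([ 0.06898826, -0.01038474,  0.78662845]), 'wrist_torque': array([-0.03013715, -0.01259866,  0.00463813]), 'opening': 0.9997220294676711}
```

View pics/top0.png

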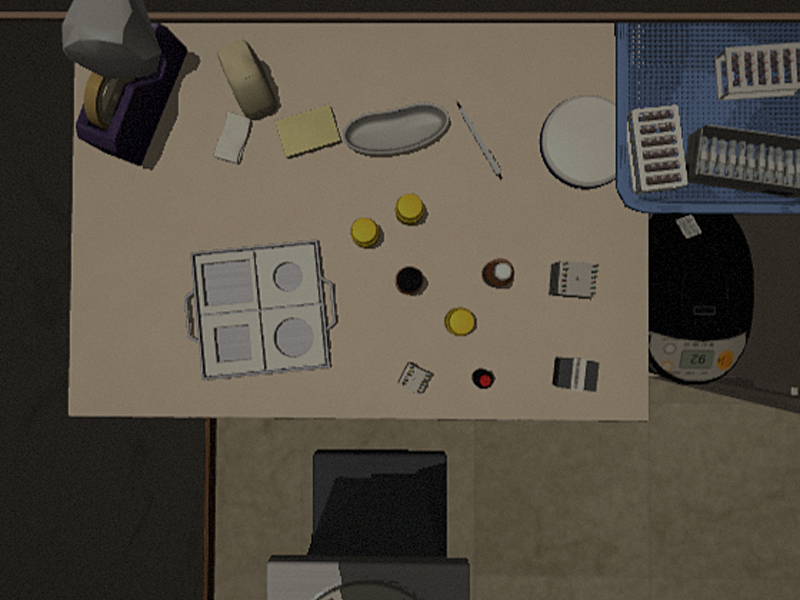

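View pics/scene0.png

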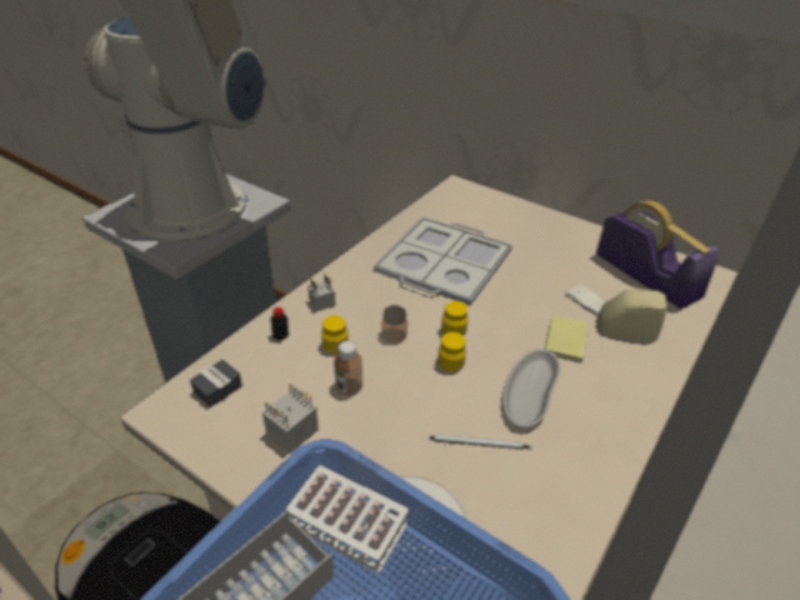

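```bash
python3 - <<'E'
from h import *
im=np.load('pics/top0.npy'); s=np.load('pics/scene0.npy')
a=cv2.resize(im[125:295,270:455],None,fx=4,fy=4,interpolation=cv2.INTER_CUBIC)[:600]
cv2.imwrite('pics/crop1.png',cv2.convertScaleAbs(a,alpha=1.4))
C=cam('top')
lab=cv2.cvtColor(im,cv2.COLOR_BGR2LAB).astype(float)
desk=lab[270,260]; print('desk',desk)
d=np.linalg.norm((lab-desk)*[1,1.5,1.5],axis=2)
m=(d>25).astype(np.uint8)
cs,_=cv2.findContours(m[125:292,100:452],cv2.RETR_CCOMP,cv2.CHAIN_APPROX_NONE)
for c in cs:
    if cv2.contourArea(c)<80: continue
    c=c+[100,125]; r=cv2.minAreaRect(c); (u,v),(w,h),an=r
    print(np.round((u,v)),np.round((w,h),1),round(an),cv2.contourArea(c),'world z0',np.round(onz(C,(u,v),0)),'z30',np.round(onz(C,(u,v),30)))
# tray openings: gray floor inside white
g=cv2.cvtColor(im,cv2.COLOR_BGR2GRAY)
print(g[150:275:6,130:240:5])
E
```

```text
desk [130. 130. 140.]
[338. 264.] [14. 16.] 90 167.5 world z0 [ 442. -181.    0.] z30 [ 446. -176.   30.]
[291. 264.] [20.4 17.6] 28 115.5 world z0 [442. -74.   0.] z30 [445. -73.  30.]
[414. 263.] [ 9.4 21.5] 6 172.0 world z0 [ 447. -351.    0.] z30 [ 450. -340.   30.]
[393. 260.] [13.4 21.8] 6 255.5 world z0 [ 452. -305.    0.] z30 [ 455. -297.   30.]
[322. 224.] [19. 22.] 90 334.5 world z0 [ 531. -144.    0.] z30 [ 531. -141.   30.]
[288. 196.] [20. 22.] 90 340.0 world z0 [595. -67.   0.] z30 [593. -66.  30.]
[400. 196.] [32.8 23.8] 6 192.0 world z0 [ 597. -321.    0.] z30 [ 595. -312.   30.]
[348. 191.] [20. 22.] 90 366.5 world z0 [ 607. -203.    0.] z30 [ 605. -197.   30.]
[352. 189.] [12. 12.] 0 112.5 world z0 [ 612. -212.    0.] z30 [ 610. -206.   30.]
[183. 217.] [ 91.4 105.7] 85 8193.5 world z0 [546. 172.   0.] z30 [546. 164.  30.]
[230. 213.] [32.1  7.1] 85 174.5 world z0 [556.  63.   0.] z30 [556.  59.  30.]
[183. 217.] [87.8 89. ] 85 7185.0 world z0 [546. 170.   0.] z30 [546. 163.  30.]
[256. 163.] [20. 23.] 90 366.5 world z0 [670.   5.   0.] z30 [665.   3.  30.]
[288. 14
[... 1409 characters left out ...]
1 139 135  39 122 120 123 118
  135  70 125 129]
 [123  60  10 131  45 117 118 118 117 137 136 140 136 122 121 116 116 122
  137 125  62 124]
 [120 120  61 131  99 116 118 119 119 120 135 140 138 122 118 117 118 120
  135 136  43 125]
 [120 120 121 131 134 115 113 115 118 111 131  74 135 127 116 118 119 133
  136 136  26 124]
 [119 122 104 133 134 105  80 104 116 128 132  39 133 134 131 133 135 135
  134 137  47 120]
 [120 117 111 133 134 133 134 130 130 141 140  51 130  95  86 106  92  97
  103 105 116 122]
 [119 116 122  87  81  94  60 105 107 122 123 123 123 123 122 122 119 125
  124 123 122 122]
 [121 120 120 118 119 123 121 123 120 118 121 120 123 120 124 122 119 120
  123 120 122 122]]
```

View pics/crop1.png

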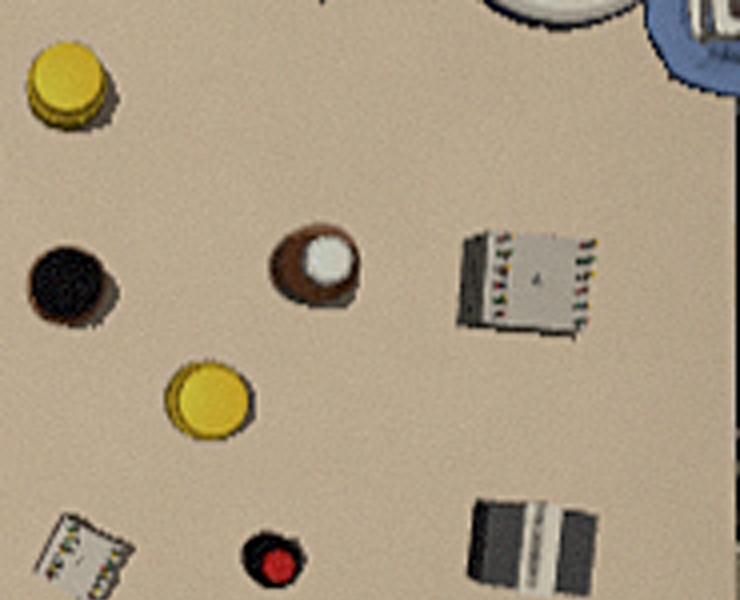

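The crop shows, in 800x600 top-view pixels:
- **Small file block:** (416,378), clearly smaller than the big one at (575,279).
- **Dropper:** (484,379), slim and dark with a red cap.
- **Bur box:** (577,374), with its pale band.
- **Brown jar:** (410,280), with a black lid. The tall bottle at (498,272) has a white cap, and the yellow jars at (365,232), (410,208) and (460,321) are decoys.
- **Tray:** oblong upper left, small round upper right, square lower left, large round lower right.

I'll move over the objects now.

Request:
servo_tool(series=[0.025, 0.03, 0.006, 6.4, 0.025, 0.03, 0.006, 6.4, 0.025, 0.03, 0.006, 6.4, 0.025, 0.03, 0.006, 6.4, 0.025, 0.03, 0.006, 6.4, 0.025, 0.03, 0.006, 6.4, 0.025, 0.03, 0.006, 6.4, 0.025, 0.03, 0.006, 6.4], gripper=0.07)

```text
clock: 0.77
eef_pos: [342.4, -366.9, 279.4]
tcp_rot: [-3.141, 0.0, -0.443]
contact_force: [1.2, -0.2, -1.2]
opening: 0.821
```

Request:
servo_tool(series=[0.025, 0.03, 0.0, 6.4, 0.025, 0.03, 0.0, 6.4, 0.025, 0.03, 0.0, 6.4, 0.01, 0.03, 0.0, 6.4, 0, 0, 0, 0, 0, 0, 0, 0])

```text
clock: 1.27
eef_pos: [427.1, -247.3, 279.1]
tcp_rot: [-3.141, 0.001, 0.001]
contact_force: [0.1, -0.9, 0.2]
opening: 0.821
```

```bash
python3 - <<'E'
from h import *
s=sense(); print(s['clock'],s['eef_pos'],s['tcp_rot'])
C=cam('wrist'); im=grab_frame('wrist'); np.save('pics/w1.npy',im)
cv2.imwrite('pics/w1.png',cv2.resize(im,(800,600),interpolation=cv2.INTER_CUBIC))
np.savez('pics/w1c.npz',K=C[0],R=C[1],t=C[2]); print(-C[1].T@C[2],C[1][2],C[0])
E
```

```text
1.2667 [ 427.11502859 -247.28864806  279.05760127] [-3.14139058e+00  5.54144176e-04  1.20057264e-03]
[ 427.32915925 -163.09993728  421.66935856] [ 8.03197629e-04 -3.25543820e-01 -9.45526613e-01] [[306.98230675   0.         282.87612867]
 [  0.         306.98230675 212.16884805]
 [  0.           0.           1.        ]]
```

View pics/w1.png

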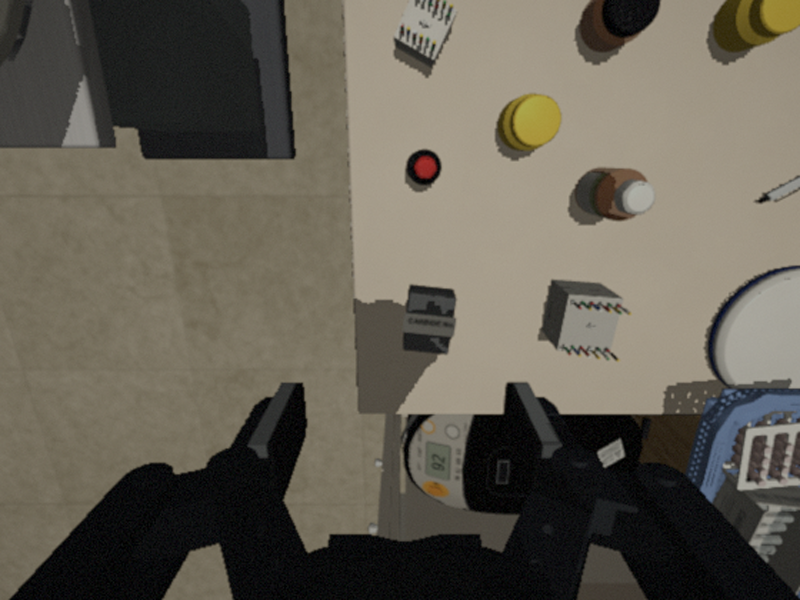

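The wrist view shows the block at (424,32), the jar lid at (630,10), the red cap at (426,167), and the box with its band text at (430,321). The big block at (588,320) and the tall bottle at (625,195) are both clear.

```bash
python3 - <<'E'
from h import *
T=cam('top'); f=np.load('pics/w1c.npz'); W=(f['K'],f['R'],f['t']); S=cam('scene')
top=np.load('pics/top0.npy'); w=np.load('pics/w1.npy'); sc=np.load('pics/scene0.npy')
def red(im,roi):
    x0,y0,x1,y1=roi; h=cv2.cvtColor(im,cv2.COLOR_BGR2HSV)[y0:y1,x0:x1]
    m=((h[...,0]<8)|(h[...,0]>172))&(h[...,1]>150)&(h[...,2]>90); v,u=np.nonzero(m); return u.mean()+x0,v.mean()+y0,m.sum()
a=red(top,(325,250,350,280)); b=red(w,(280,100,315,135)); print('cap',a,b,tri(T,a[:2],W,b[:2]))
c=lambda u,v:(u/4+270,v/4+125); k=lambda u,v:(u*.7,v*.7)
print('boxband',tri(T,c(541,548),W,k(430,322)))
print('jarlid',tri(T,c(66,283),W,k(632,10)))
print('jarlid scene',tri(T,c(66,283),S,k(395,314)))
print('blocktop label',tri(T,c(80,562),W,k(425,24)))
print('bigblk',tri(T,c(537,280),W,k(590,325)))
print('tall',tri(T,c(328,260),W,k(637,197)))
# tray openings: projected centre on rim z=11 from ellipses by mask of gray floor
g=cv2.GaussianBlur(top,(3,3),0)
for nm,(x0,y0,x1,y1) in dict(obl=(136,178,182,216),sr=(186,180,217,206),sq=(146,222,182,258),lr=(188,218,226,254)).items():
    gg=cv2.cvtColor(g,cv2.COLOR_BGR2GRAY)[y0:y1,x0:x1]; m=(gg<128).astype(np.uint8)
    n,l,st,ce=cv2.connectedComponentsWithStats(m); i=1+st[1:,4].argmax()
    cc=max(cv2.findContours((l==i).astype(np.uint8),0,1)[0],key=cv2.contourArea)+[x0,y0]
    r=cv2.minAreaRect(cc); print(nm,np.round(r[0],1),np.round(r[1],1),r[2],st[i,4],'at z11',np.round(onz(T,r[0],11),1), 'px mm',np.round(np.array(r[1])/397.6*890,1))
x=sc[110:225,260:365]; cv2.imwrite('pics/x.png',x)
cv2.imwrite('pics/tray.png',np.hstack([cv2.resize(sc[145:220,255:365],(440,300)),cv2.resize(top[165:270,125:240],(329,300),interpolation=cv2.INTER_CUBIC)]))
E
```

```text
cap (np.float64(339.219512195122), np.float64(266.0), np.int64(41)) (np.float64(297.3820224719101), np.float64(116.73033707865169), np.int64(178)) (array([ 444.22117872, -174.35230361,   56.60883346]), np.float64(0.6399197818726459))
boxband (array([ 451.88562849, -320.92585358,   26.38218228]), np.float64(4.819346501597721))
jarlid (array([593.49487387, -63.59000946,  48.34256505]), np.float64(2.543783870201319))
jarlid scene (array([593.23850536, -62.28345948,  47.15291097]), np.float64(1.0747748024559702))
blocktop label (array([442.97697104, -71.42654659,  39.80294151]), np.float64(0.6156317324218119))
bigblk (array([ 595.77498374, -311.70562047,   53.09172487]), np.float64(1.6389808131693513))
tall (array([ 603.10160521, -195.45662117,   83.48130154]), np.float64(1.1078456226130065))
obl [158.1 197.3] [32.  35.7] 84.5596694946289 1134 at z11 [589.8 224.8  11. ] px mm [71.7 79.9]
sr [200.5 193. ] [20.5 21.9] 45.0 381 at z11 [600.  129.4  11. ] px mm [45.9 49.1]
sq [162. 240.] [27.  26.2] 84.80557250976562 701 at z11 [494.  214.6  11. ] px mm [60.4 58.6]
lr [205.  235.5] [29. 28.] 90.0 671 at z11 [504.8 118.3  11. ] px mm [64.9 62.7]
```

Request:
servo_tool(series=[0.006, -0.018, -0.037, 0, 0.006, -0.018, -0.037, 0, 0.006, -0.018, -0.037, 0, 0.006, -0.018, -0.037, 0, 0, 0, 0, 0, 0, 0, 0, 0])

```text
clock: 1.82
eef_pos: [448.6, -321.5, 128.8]
tcp_rot: [-3.139, 0.005, -0.005]
contact_force: [-0.3, -0.4, 0.3]
opening: 0.819
```

```bash
cat >> h.py <<'E'
def shot(n):
    s=sense(); C=cam('wrist'); im=grab_frame('wrist'); np.save(f'pics/{n}.npy',im)
    np.savez(f'pics/{n}c.npz',K=C[0],R=C[1],t=C[2]); print(round(s['clock'],2),np.round(s['eef_pos'],1),np.round(s['tcp_rot'],3),np.round(s['contact_force'],1))
    cv2.imwrite(f'pics/{n}.png',cv2.resize(im,(800,600),interpolation=cv2.INTER_CUBIC)); return C,im
def load(n):
    f=np.load(f'pics/{n}c.npz'); return (f['K'],f['R'],f['t']),np.load(f'pics/{n}.npy')
def quad(C,pts,z,sc=.7):
    P=np.array([onz(C,(u*sc,v*sc),z) for u,v in pts]); print(np.round(P[:,:2],1).tolist()); 
    for i in range(len(P)):
        d=P[(i+1)%len(P)]-P[i]; print(' edge',round(np.hypot(*d[:2]),1),'ang',round(np.degrees(np.arctan2(d[1],d[0])),1))
    print(' centre',np.round(P.mean(0),1))
E
python3 -c "
from h import *
shot('w2')"
```

```text
1.82 [ 448.6 -321.5  128.8] [-3.139  0.005 -0.005] [-0.3 -0.4  0.3]
```

View pics/w2.png

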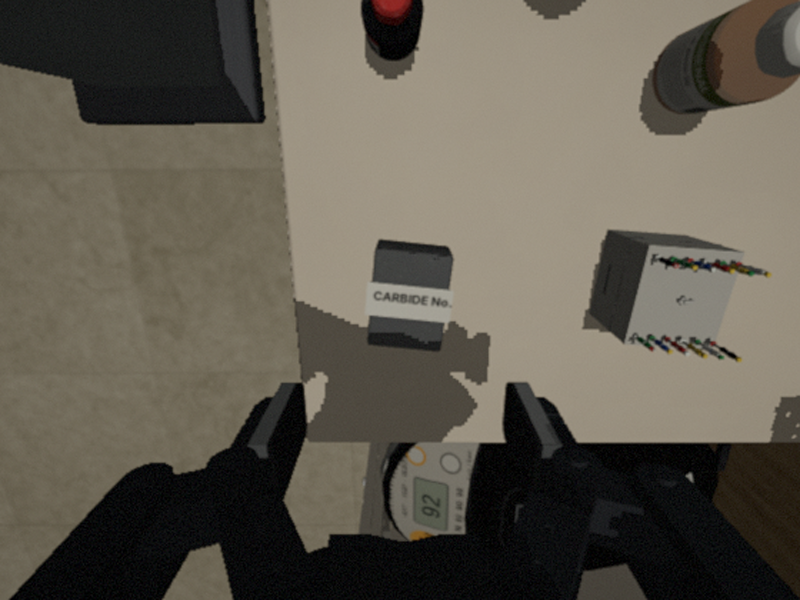

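Wrist close view: the lid has corners at about (375,252), (452,259), (443,350), (368,343). The band is centred at (410,301).

```bash
python3 - <<'E'
from h import *
C,im=load('w2')
quad(C,[(375,252),(452,259),(443,350),(368,343)],30)
quad(C,[(366,282),(453,290),(450,322),(366,316)],30)
W,_=load('w1'); print('band two wrist views',tri(C,(410*.7,301*.7),W,(430*.7,322*.7)))
E
```

```text
[[432.5, -289.8], [475.8, -294.0], [472.0, -350.2], [426.8, -345.4]]
 edge 43.4 ang -5.6
 edge 56.3 ang -93.8
 edge 45.4 ang 173.9
 edge 55.8 ang 84.1
 centre [ 451.8 -319.9   30. ]
[[426.9, -307.3], [476.9, -312.3], [475.7, -332.1], [426.2, -328.1]]
 edge 50.2 ang -5.7
 edge 19.8 ang -93.4
 edge 49.7 ang 175.4
 edge 20.8 ang 88.1
 centre [ 451.4 -319.9   30. ]
band two wrist views (array([ 452.71660543, -322.07786263,   18.78435444]), np.float64(1.4791291383795537))
```

Request:
servo_tool(series=[0.002, 0.001, -0.03, -2.5, 0.0015, 0.0005, -0.035, -2.5, 0, 0, -0.03, 0, 0, 0, -0.018, 0, 0, 0, -0.006, 0, 0, 0, -0.004, 0, 0, 0, 0, 0])

```text
clock: 2.45
eef_pos: [455.1, -319.8, 9.7]
tcp_rot: [3.141, -0.002, -0.089]
contact_force: [0.7, 0.4, 0.8]
opening: 0.82
```

Request:
servo_tool(series=[0, 0, 0, 0, 0, 0, 0, 0, 0, 0, 0, 0, 0, 0, 0, 0, 0, 0, 0, 0], gripper=0.03, newtons=40)

```text
clock: 2.87
eef_pos: [455.2, -319.9, 10.2]
tcp_rot: [3.14, -0.002, -0.089]
contact_force: [-0.8, 0.1, 9.0]
opening: 0.514
```

Request:
servo_tool(series=[0, 0, 0.005, 0, 0, 0, 0.01, 0, 0, 0, 0.02, 0, 0, 0, 0.03, 0, 0, 0, 0.03, 0, 0, 0, 0.02, 0, 0, 0, 0, 0, 0, 0, 0, 0])

```text
clock: 3.53
eef_pos: [455.1, -319.8, 125.3]
tcp_rot: [3.14, -0.003, -0.089]
contact_force: [-1.1, 0.7, -0.9]
opening: 0.514
```

```bash
python3 -c "
from h import *
shot('w3')"
```

```text
3.53 [ 455.1 -319.8  125.3] [ 3.14e+00 -3.00e-03 -8.90e-02] [-1.1  0.7 -0.9]
```

View pics/w3.png

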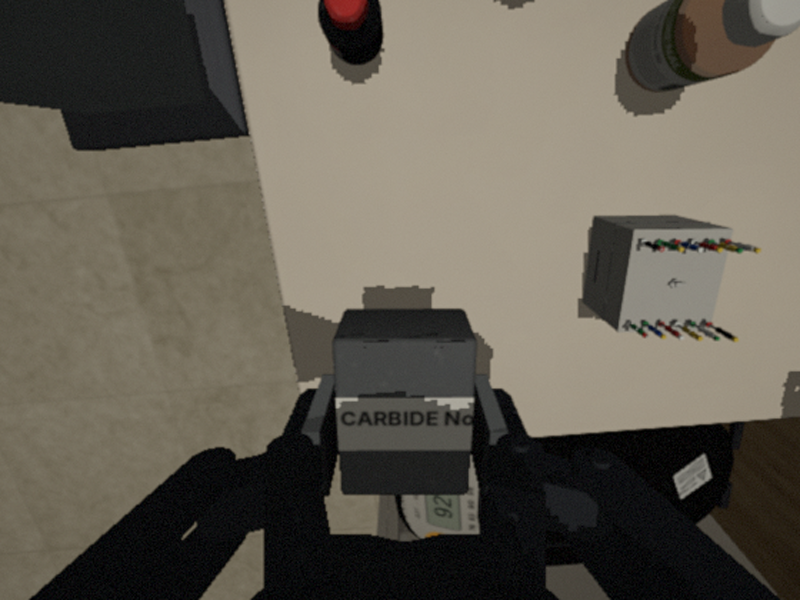

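Request:
servo_tool(series=[0.005, 0.025, 0.008, 0.9, 0.009, 0.037, 0.008, 0.9, 0.009, 0.037, 0.008, 0.9, 0.009, 0.037, 0.008, 0.9, 0.009, 0.037, 0.008, 0.9, 0.009, 0.037, 0.008, 0.9, 0.009, 0.037, 0.008, 0.9, 0.009, 0.037, 0.008, 0.9])

```text
clock: 4.25
eef_pos: [521.3, -33.3, 186.3]
tcp_rot: [-3.141, 0.003, 0.038]
contact_force: [0.3, -0.6, -0.8]
opening: 0.519
```

Request:
servo_tool(series=[0.009, 0.037, 0, 0.9, 0.009, 0.037, 0, 0.9, 0.006, 0.03, 0, 0.9, 0, 0.015, 0, 0.9, 0, 0, 0, 0, 0, 0, 0, 0])

```text
clock: 4.75
eef_pos: [545.3, 84.3, 185.9]
tcp_rot: [3.141, 0.003, 0.101]
contact_force: [0.2, -0.8, -0.3]
opening: 0.514
```

```bash
python3 -c "
from h import *
shot('w4')"
```

```text
4.75 [545.3  84.3 185.9] [3.141e+00 3.000e-03 1.010e-01] [ 0.2 -0.8 -0.3]
```

View pics/w4.png

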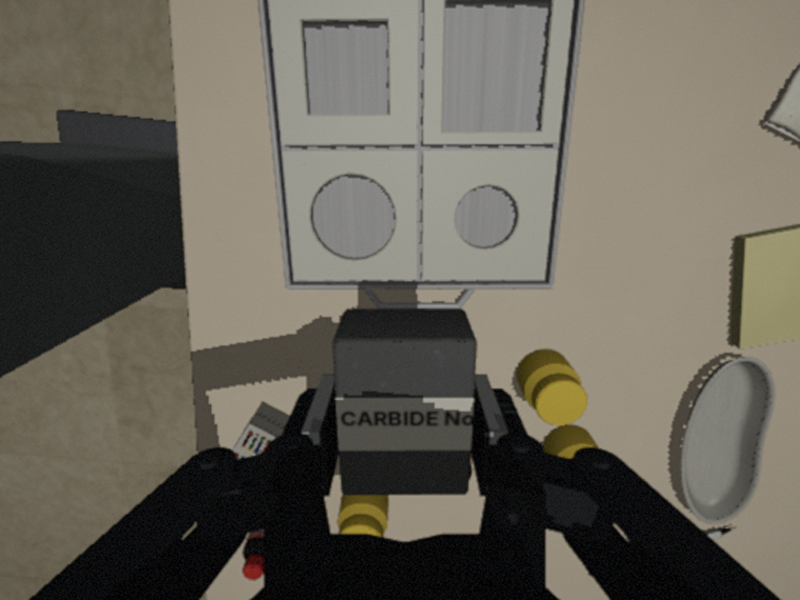

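The tray is in view. The square's corners are (303,20)-(388,116), the oblong's are (443,2)-(540,132), the large round is at (353,216), the small round at (486,216), and the dividers cross at (420,146). The box is level in the jaws.

```bash
python3 - <<'E'
from h import *
C,im=load('w4'); k=.7
for n,p in dict(sq=(347,67),lr=(353,216),sr=(486,216),cross=(420,146),hl=(284,145),hr=(560,146),vb=(420,280),vt=(423,20)).items(): print(n,np.round(onz(C,(p[0]*k,p[1]*k),11)[:2],1))
quad(C,[(303,20),(388,20),(388,116),(308,114)],11)
P=lambda u,v:onz(C,(u*k,v*k),11)
a=P(560,146)-P(284,145); b=P(423,20)-P(420,280); print(np.degrees(np.arctan2(a[1],a[0])),np.degrees(np.arctan2(b[1],b[0]))-90)
T=cam('top')
for n,t,w in [('lr',(205,235.5),(353,216)),('sr',(200.5,193),(486,216)),('sq',(162,240),(347,67))]: print(n,tri(T,t,C,(w[0]*k,w[1]*k)))
c=P(420,146)[:2]
for th in (5.7,):
    t=np.radians(th); ux=np.array([np.cos(t),np.sin(t)]); uy=np.array([-ux[1],ux[0]])
    for n,sx,sy in [('obl',1,1),('sr',1,-1),('sq',-1,1),('lr',-1,-1)]: print(n,np.round(c+48*sx*ux+48*sy*uy,1))
# held lid corners at z=? box width 44 between jaws
quad(C,[(335,338),(474,338),(468,490),(342,490)],206-0)
E
```

```text
sq [495.  215.9]
lr [504.8 121.1]
sr [599.6 130.8]
cross [547.3 172.9]
hl [455.  164.2]
hr [642.1 182.5]
vb [558.   78.6]
vt [540.8 246.9]
[[466.0, 239.3], [519.0, 244.7], [523.9, 189.5], [470.7, 185.3]]
 edge 53.3 ang 5.8
 edge 55.4 ang -84.9
 edge 53.3 ang -175.5
 edge 54.2 ang 95.0
 centre [494.9 214.7  11. ]
5.596149007515633 5.833591375868096
lr (array([504.23554308, 119.83584172,   2.70938157]), np.float64(0.5385810104480707))
sr (array([600.34656822, 130.23790354,   6.93085472]), np.float64(0.18565336070837138))
sq (array([493.6281267 , 217.32872127,   1.6686816 ]), np.float64(0.17549895722723477))
obl [590.3 225.4]
sr [599.8 129.9]
sq [494.7 215.9]
lr [504.3 120.4]
[[521.7, 112.8], [563.7, 117.1], [570.4, 60.2], [526.9, 55.8]]
 edge 42.2 ang 5.8
 edge 57.2 ang -83.3
 edge 43.6 ang -174.1
 edge 57.3 ang 95.3
 centre [545.7  86.5 206. ]
```

Request:
servo_tool(series=[0.0112, 0.035, 0, 0, 0.0112, 0.035, 0, 0, 0.0112, 0.035, 0, 0, 0.0112, 0.035, -0.02, 0, 0, 0, -0.04, 0, 0, 0, -0.04, 0, 0, 0, 0, 0])

```text
clock: 5.38
eef_pos: [586.0, 220.8, 79.5]
tcp_rot: [3.138, 0.012, 0.099]
contact_force: [-2.0, -1.1, -1.7]
opening: 0.513
```

Request:
servo_tool(series=[0, 0, -0.03, 0, 0, 0, -0.02, 0, 0, 0, -0.009, 0, 0, 0, -0.005, 0, 0, 0, 0, 0, 0, 0, 0, 0])

```text
clock: 5.88
eef_pos: [592.0, 223.4, 24.8]
tcp_rot: [-3.141, -0.001, 0.099]
contact_force: [0.7, 0.4, -0.4]
opening: 0.514
```

Request:
servo_tool(series=[-0.001, 0.001, -0.004, 0, 0, 0, -0.003, 0, 0, 0, -0.002, 0, 0, 0, -0.001, 0, 0, 0, 0, 0, 0, 0, 0, 0])

```text
clock: 6.38
eef_pos: [590.0, 224.7, 13.4]
tcp_rot: [3.142, 0.0, 0.1]
contact_force: [0.5, -1.2, -1.0]
opening: 0.516
```

Request:
servo_tool(series=[0, 0, -0.001, 0, 0, 0, 0, 0, 0, 0, 0, 0])

```text
clock: 6.63
eef_pos: [590.1, 224.7, 13.2]
tcp_rot: [-3.142, -0.0, 0.1]
contact_force: [-3.1, -0.9, 7.4]
opening: 0.517
```

Request:
servo_tool(series=[0, 0, -0.001, 0, 0, 0, 0, 0, 0, 0, 0, 0])

```text
clock: 6.88
eef_pos: [590.1, 224.7, 13.1]
tcp_rot: [-3.142, -0.0, 0.1]
contact_force: [-6.5, -2.4, 18.1]
opening: 0.517
```

Request:
servo_tool(series=[0, 0, 0.001, 0, 0, 0, 0, 0, 0, 0, 0, 0], gripper=0.06)

```text
clock: 7.13
eef_pos: [590.1, 224.7, 12.4]
tcp_rot: [-3.142, -0.0, 0.1]
contact_force: [-0.1, -0.2, -0.4]
opening: 0.701
```

Request:
servo_tool(series=[0, 0, 0.01, 0, 0, 0, 0.02, 0, 0, 0, 0.04, 0, 0, 0, 0.04, 0, 0, -0.02, 0.02, 0, 0, -0.04, 0.0, 0, 0, -0.04, 0.0, 0, 0, 0, 0, 0])

```text
clock: 7.8
eef_pos: [589.8, 119.3, 143.5]
tcp_rot: [3.14, -0.0, 0.097]
contact_force: [-0.2, -0.0, -0.8]
opening: 0.706
```

Request:
servo_tool(series=[-0.0245, -0.032, -0.002, -5.5, -0.0245, -0.032, -0.002, -5.5, -0.0245, -0.032, -0.002, -5.5, -0.0245, -0.032, -0.002, -5.5, -0.0245, -0.032, -0.002, -5.5, -0.0245, -0.032, -0.002, -5.5, 0, 0, 0, 0, 0, 0, 0, 0], gripper=0.07)

```text
clock: 8.47
eef_pos: [441.9, -68.7, 130.8]
tcp_rot: [-3.142, 0.0, -0.48]
contact_force: [0.7, 0.8, 0.3]
opening: 0.82
```

```bash
python3 -c "
from h import *
shot('w5')"
```

```text
8.47 [441.9 -68.7 130.8] [-3.142  0.    -0.48 ] [0.7 0.8 0.3]
```

View pics/w5.png

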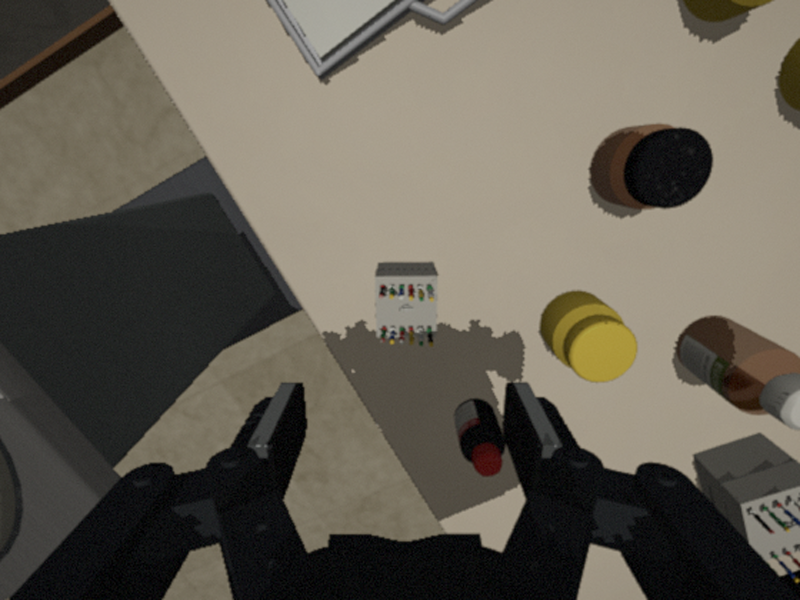

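The block's top face spans (376,276)-(438,345) with its centre mark at (406,308). It is already square to the jaws, and the dropper at (482,440) is clear of the fingers.

```bash
python3 - <<'E'
from h import *
C,im=load('w5')
print(onz(C,(406*.7,308*.7),34)); W,_=load('w1'); print(tri(C,(406*.7,308*.7),W,(425*.7,24*.7)))
quad(C,[(376,276),(438,276),(438,338),(376,338)],34)
E
```

```text
[442.73630176 -70.28441183  34.        ]
(array([443.14574906, -70.21210818,  34.57063009]), np.float64(0.6723089289788854))
[[436.5, -45.4], [467.6, -61.6], [450.9, -95.8], [418.2, -78.8]]
 edge 35.0 ang -27.5
 edge 38.1 ang -116.1
 edge 36.8 ang 152.5
 edge 38.1 ang 61.3
 centre [443.3 -70.4  34. ]
```

Request:
servo_tool(series=[0.001, -0.0015, -0.035, 0, 0, 0, -0.035, 0, 0, 0, -0.028, 0, 0, 0, -0.017, 0, 0, 0, -0.006, 0, 0, 0, -0.001, 0, 0, 0, 0, 0, 0, 0, 0, 0])

```text
clock: 9.18
eef_pos: [445.3, -68.6, 9.4]
tcp_rot: [-3.141, -0.002, -0.475]
contact_force: [0.3, 0.5, 1.0]
opening: 0.814
```

Request:
servo_tool(series=[0, 0, 0, 0, 0, 0, 0, 0, 0, 0, 0, 0, 0, 0, 0, 0, 0, 0, 0, 0], gripper=0.02)

```text
clock: 9.6
eef_pos: [444.6, -69.0, 9.3]
tcp_rot: [-3.141, -0.001, -0.477]
contact_force: [-0.9, 1.2, 8.3]
opening: 0.413
```

Request:
servo_tool(series=[0, 0, 0.005, 0, 0, 0, 0.01, 0, 0, 0, 0.02, 0, 0, 0, 0.03, 0, 0, 0, 0.035, 0, 0, 0, 0.03, 0, 0, 0, 0, 0])

```text
clock: 10.18
eef_pos: [447.2, -69.4, 144.3]
tcp_rot: [-3.139, -0.008, -0.476]
contact_force: [2.3, -1.4, -0.0]
opening: 0.412
```

Request:
servo_tool(series=[0.005, 0.022, 0, 3.5, 0.006, 0.036, 0, 4.5, 0.006, 0.038, 0, 5, 0.006, 0.038, 0, 5, 0.006, 0.038, 0, 5, 0.006, 0.038, 0, 4, 0.006, 0.038, 0, 4, 0.006, 0.036, 0, 2])

```text
clock: 10.85
eef_pos: [490.6, 217.1, 138.6]
tcp_rot: [-3.142, -0.0, 0.104]
contact_force: [0.8, 0.6, -1.5]
opening: 0.415
```

Request:
servo_tool(series=[0, 0, 0, 0, 0, 0, -0.01, 0, 0, 0, 0, 0, 0, 0, 0, 0])

```text
clock: 11.18
eef_pos: [489.7, 213.7, 127.3]
tcp_rot: [3.14, 0.003, 0.099]
contact_force: [0.1, 0.2, -0.6]
opening: 0.41
```

```bash
python3 -c "
from h import *
shot('w6')"
```

```text
11.18 [489.7 213.7 127.3] [3.14e+00 3.00e-03 9.90e-02] [ 0.1  0.2 -0.6]
```

View pics/w6.png

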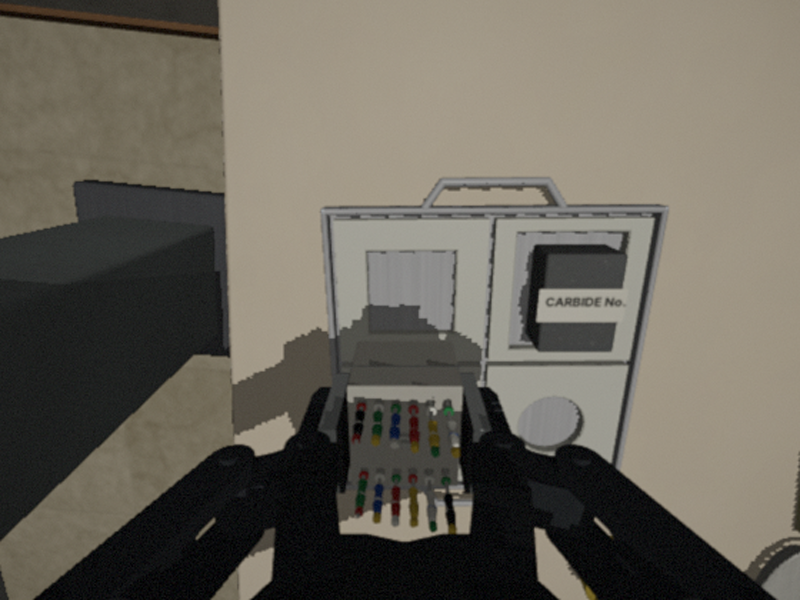

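The box sits square in the oblong. The block is held level, and its opening spans (367,250)-(456,335), with some of it hidden.

Request:
servo_tool(series=[0.005, 0.002, -0.03, 0, 0, 0, -0.035, 0, 0, 0, -0.025, 0, 0, 0, -0.012, 0, 0, 0, -0.006, 0, 0, 0, -0.003, 0, 0, 0, 0, 0, 0, 0, 0, 0])

```text
clock: 11.9
eef_pos: [496.9, 217.3, 18.5]
tcp_rot: [-3.141, -0.002, 0.099]
contact_force: [-0.1, -0.4, -1.4]
opening: 0.413
```

Request:
servo_tool(series=[0, 0, -0.001, 0, 0, 0, 0, 0, 0, 0, 0, 0])

```text
clock: 12.15
eef_pos: [496.4, 217.4, 17.1]
tcp_rot: [-3.141, -0.001, 0.1]
contact_force: [0.1, 0.0, -1.5]
opening: 0.416
```

Request:
servo_tool(series=[-0.001, -0.001, -0.001, 0, 0, 0, -0.001, 0, 0, 0, -0.001, 0, 0, 0, -0.001, 0, 0, 0, 0, 0, 0, 0, 0, 0])

```text
clock: 12.65
eef_pos: [495.0, 216.1, 12.4]
tcp_rot: [3.142, 0.0, 0.1]
contact_force: [-1.4, 0.1, 2.1]
opening: 0.405
```

Request:
servo_tool(series=[0, 0, -0.001, 0, 0, 0, 0, 0, 0, 0, 0, 0])

```text
clock: 12.9
eef_pos: [495.0, 216.1, 12.3]
tcp_rot: [3.142, 0.0, 0.1]
contact_force: [-4.3, -2.2, 15.4]
opening: 0.413
```

Request:
servo_tool(series=[0, 0, 0.001, 0, 0, 0, 0, 0, 0, 0, 0, 0], gripper=0.056)

```text
clock: 13.15
eef_pos: [495.1, 216.2, 12.3]
tcp_rot: [-3.142, -0.0, 0.1]
contact_force: [-0.8, -0.8, -0.5]
opening: 0.654
```

Request:
servo_tool(series=[0, 0, 0.01, 0, 0, 0, 0.03, 0, 0, 0, 0.04, 0, 0, 0, 0.04, 0, -0.003, -0.015, 0.01, 0, -0.005, -0.036, 0.0, 0, -0.005, -0.038, 0, 0, -0.005, -0.038, 0, 0])

```text
clock: 13.82
eef_pos: [476.8, 88.2, 143.4]
tcp_rot: [-3.142, -0.002, 0.101]
contact_force: [0.7, -1.1, -0.5]
opening: 0.654
```

Request:
servo_tool(series=[-0.005, -0.038, 0, 0, -0.005, -0.038, 0, 0, -0.005, -0.038, 0, 0, -0.005, -0.038, 0, 0, -0.005, -0.038, 0, 0, -0.005, -0.038, 0, 0, -0.003, -0.031, 0, 0, 0, 0, 0, 0])

```text
clock: 14.48
eef_pos: [443.9, -174.5, 143.2]
tcp_rot: [3.14, -0.001, 0.097]
contact_force: [-0.7, -0.5, 1.8]
opening: 0.657
```

Request:
servo_tool(series=[0, 0, 0, 0, 0, 0, 0, 0])

```text
clock: 14.65
eef_pos: [443.8, -169.7, 142.6]
tcp_rot: [-3.141, 0.0, 0.099]
contact_force: [-0.2, 0.3, 0.0]
opening: 0.657
```

Request:
servo_tool(series=[0.0005, -0.0045, -0.035, 0, 0, 0, -0.038, 0, 0, 0, -0.03, 0, 0, 0, -0.02, 0, 0, 0, -0.008, 0, 0, 0, -0.003, 0, 0, 0, 0, 0, 0, 0, 0, 0])

```text
clock: 15.32
eef_pos: [445.5, -174.2, 9.4]
tcp_rot: [3.141, -0.001, 0.1]
contact_force: [-0.2, -0.5, -0.0]
opening: 0.653
```

Request:
servo_tool(series=[0, 0, 0, 0, 0, 0, 0, 0, 0, 0, 0, 0, 0, 0, 0, 0, 0, 0, 0, 0], gripper=0.015, newtons=30)

```text
clock: 15.73
eef_pos: [445.4, -174.7, 9.4]
tcp_rot: [3.141, -0.002, 0.099]
contact_force: [-0.5, 1.8, 7.3]
opening: 0.321
```

Request:
servo_tool(series=[0, 0, 0.005, 0, 0, 0, 0.01, 0, 0, 0, 0.02, 0, 0, 0, 0.03, 0, 0, 0, 0.035, 0, 0, 0, 0.03, 0, 0, 0, 0, 0, 0, 0, 0, 0])

```text
clock: 16.4
eef_pos: [445.7, -174.9, 140.8]
tcp_rot: [3.139, -0.004, 0.1]
contact_force: [-0.5, 0.0, -1.0]
opening: 0.326
```

Request:
servo_tool(series=[0.01, 0.02, 0, 0, 0.017, 0.034, 0, 0, 0.018, 0.036, 0, 0, 0.018, 0.036, 0, 0, 0.018, 0.036, 0, 0, 0.018, 0.036, 0, 0, 0.018, 0.036, 0, 0, 0.017, 0.034, 0, 0])

```text
clock: 17.07
eef_pos: [578.2, 95.7, 137.2]
tcp_rot: [3.141, 0.002, 0.1]
contact_force: [1.2, 0.1, 0.6]
opening: 0.325
```

Request:
servo_tool(series=[0.014, 0.026, 0, 0, 0.006, 0.011, 0, 0, 0, 0, 0, 0, 0, 0, 0, 0])

```text
clock: 17.4
eef_pos: [597.4, 130.4, 137.2]
tcp_rot: [3.141, 0.003, 0.101]
contact_force: [-0.0, 0.3, -0.6]
opening: 0.324
```

```bash
python3 -c "
from h import *
shot('w7')"
```

```text
17.4 [597.4 130.4 137.2] [3.141e+00 3.000e-03 1.010e-01] [-0.   0.3 -0.6]
```

View pics/w7.png

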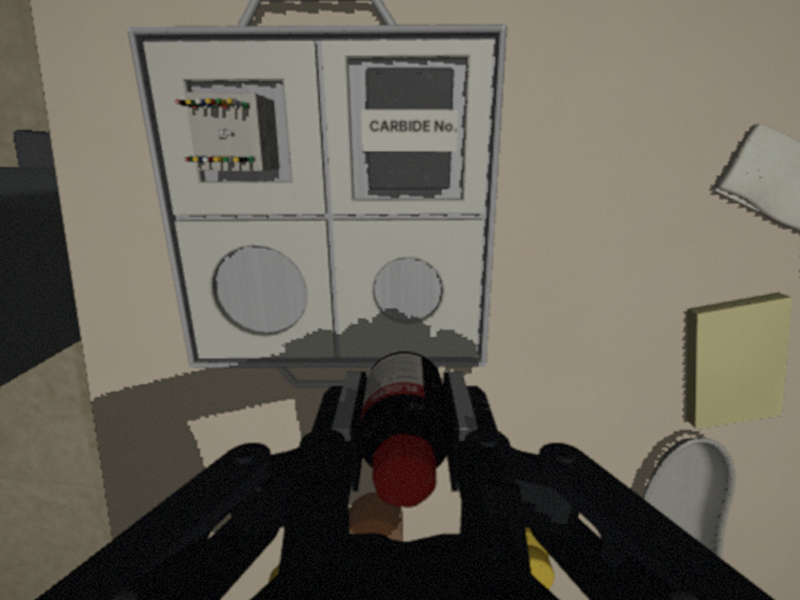

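Block and box both stand in their openings. The dropper is upright in the jaws and the small round is at (408,290), so I'm lowering it.

Request:
servo_tool(series=[0.002, 0, -0.035, 0, 0, 0, -0.038, 0, 0, 0, -0.025, 0, 0, 0, -0.013, 0, 0, 0, -0.006, 0, 0, 0, -0.003, 0, 0, 0, 0, 0, 0, 0, 0, 0])

```text
clock: 18.12
eef_pos: [601.5, 130.6, 19.8]
tcp_rot: [-3.141, -0.002, 0.099]
contact_force: [0.1, 0.2, -0.4]
opening: 0.324
```

Request:
servo_tool(series=[0, 0, -0.001, 0, 0, 0, 0, 0, 0, 0, 0, 0])

```text
clock: 18.37
eef_pos: [601.0, 130.8, 18.2]
tcp_rot: [-3.141, -0.001, 0.1]
contact_force: [-0.9, -0.5, -0.3]
opening: 0.327
```

Request:
servo_tool(series=[-0.001, 0, -0.002, 0, 0, 0, -0.001, 0, 0, 0, -0.001, 0, 0, 0, -0.001, 0, 0, 0, 0, 0, 0, 0, 0, 0])

```text
clock: 18.87
eef_pos: [599.4, 130.6, 12.5]
tcp_rot: [3.142, 0.0, 0.1]
contact_force: [-1.9, -0.3, 4.8]
opening: 0.323
```

Request:
servo_tool(series=[0, 0, -0.001, 0, 0, 0, 0, 0, 0, 0, 0, 0])

```text
clock: 19.12
eef_pos: [599.5, 130.7, 12.4]
tcp_rot: [-3.142, 0.0, 0.1]
contact_force: [-4.2, -0.2, 14.7]
opening: 0.324
```

Request:
servo_tool(series=[0, 0, 0.001, 0, 0, 0, 0, 0, 0, 0, 0, 0], gripper=0.05)

```text
clock: 19.37
eef_pos: [599.5, 130.6, 12.2]
tcp_rot: [-3.142, -0.0, 0.1]
contact_force: [0.2, 0.1, -0.7]
opening: 0.588
```

Request:
servo_tool(series=[0, 0, 0.01, 0, 0, 0, 0.03, 0, 0, 0, 0.04, 0, 0, 0, 0.04, 0, 0, -0.015, 0.01, 0, -0.001, -0.036, 0.0, 0, -0.001, -0.036, 0, 0, -0.001, -0.036, 0, 0])

```text
clock: 20.03
eef_pos: [596.5, 6.5, 143.3]
tcp_rot: [3.141, -0.001, 0.101]
contact_force: [0.5, 0.1, -0.4]
opening: 0.585
```

Request:
servo_tool(series=[-0.001, -0.036, 0, 0, -0.001, -0.025, 0, 0, -0.001, -0.01, 0, 0, 0, 0, 0, 0, 0, 0, 0, 0], gripper=0.066)

```text
clock: 20.45
eef_pos: [593.4, -63.3, 142.4]
tcp_rot: [-3.141, -0.0, 0.098]
contact_force: [-0.3, 0.1, 0.5]
opening: 0.769
```

```bash
python3 -c "
from h import *
shot('w8')"
```

```text
20.45 [593.4 -63.3 142.4] [-3.141 -0.     0.098] [-0.3  0.1  0.5]
```

View pics/w8.png

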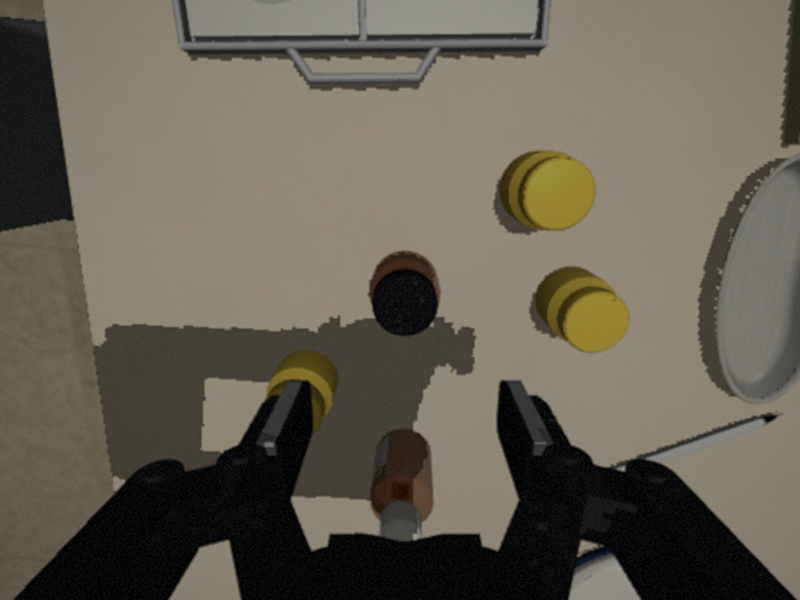

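The jar's black lid is at (405,302), centred under the jaws. The neighbours are clear, so I'm going down.

Request:
servo_tool(series=[0, 0, -0.035, 0, 0, 0, -0.038, 0, 0, 0, -0.03, 0, 0, 0, -0.02, 0, 0, 0, -0.008, 0, 0, 0, -0.003, 0, 0, 0, 0, 0, 0, 0, 0, 0])

```text
clock: 21.17
eef_pos: [594.6, -62.9, 9.6]
tcp_rot: [3.141, -0.002, 0.1]
contact_force: [-0.0, 1.1, 0.8]
opening: 0.773
```

Request:
servo_tool(series=[0, 0, 0, 0, 0, 0, 0, 0, 0, 0, 0, 0, 0, 0, 0, 0, 0, 0, 0, 0], gripper=0.03, newtons=40)

```text
clock: 21.58
eef_pos: [594.5, -63.4, 10.0]
tcp_rot: [3.141, -0.002, 0.099]
contact_force: [-1.7, 1.2, 8.0]
opening: 0.496
```

Request:
servo_tool(series=[0, 0, 0.005, 0, 0, 0, 0.01, 0, 0, 0, 0.02, 0, 0, 0, 0.03, 0, 0, 0, 0.035, 0, 0, 0, 0.03, 0, 0, 0, 0, 0, 0, 0, 0, 0])

```text
clock: 22.25
eef_pos: [595.0, -63.6, 141.4]
tcp_rot: [3.141, -0.005, 0.099]
contact_force: [0.8, -0.3, -0.8]
opening: 0.488
```

Request:
servo_tool(series=[-0.01, 0.02, 0, 0, -0.018, 0.036, 0, 0, -0.018, 0.037, 0, 0, -0.018, 0.037, 0, 0, -0.016, 0.034, 0, 0, -0.0105, 0.02, 0, 0, 0, 0, 0, 0, 0, 0, 0, 0])

```text
clock: 22.92
eef_pos: [501.8, 121.4, 137.7]
tcp_rot: [3.141, 0.002, 0.102]
contact_force: [0.3, -0.4, -0.9]
opening: 0.492
```

```bash
python3 -c "
from h import *
shot('w9')"
```

```text
22.92 [501.8 121.4 137.7] [3.141e+00 2.000e-03 1.020e-01] [ 0.3 -0.4 -0.9]
```

View pics/w9.png

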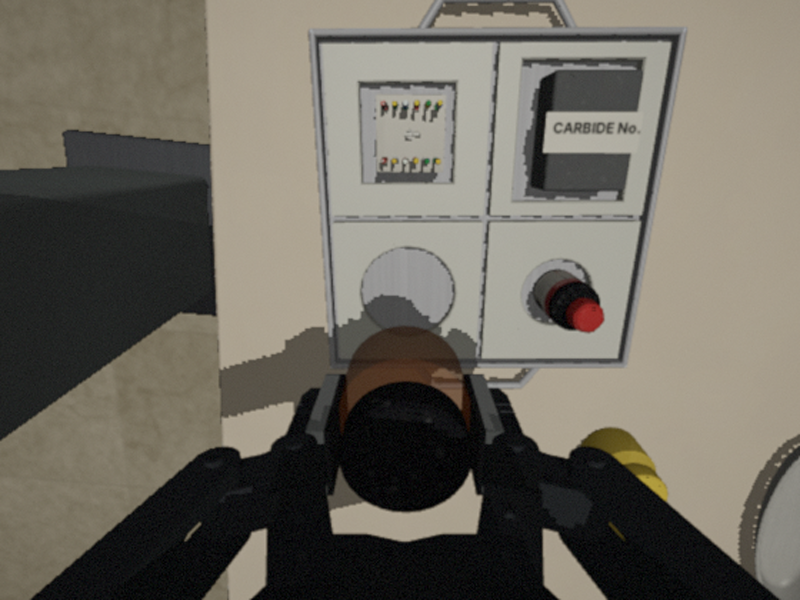

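The dropper stands in the small round. The jar is held level, and the large round is at (408,290).

Request:
servo_tool(series=[0.002, -0.001, -0.035, 0, 0, 0, -0.038, 0, 0, 0, -0.025, 0, 0, 0, -0.013, 0, 0, 0, -0.006, 0, 0, 0, -0.003, 0, 0, 0, 0, 0, 0, 0, 0, 0])

```text
clock: 23.63
eef_pos: [505.9, 119.4, 19.1]
tcp_rot: [-3.141, -0.001, 0.099]
contact_force: [0.7, 0.4, -0.7]
opening: 0.492
```

Request:
servo_tool(series=[0, 0, -0.002, 0, 0, 0, -0.001, 0, 0, 0, -0.001, 0, 0, 0, 0, 0, 0, 0, 0, 0])

```text
clock: 24.05
eef_pos: [505.1, 119.7, 14.6]
tcp_rot: [-3.142, -0.0, 0.1]
contact_force: [-0.5, 0.6, -1.0]
opening: 0.492
```

Request:
servo_tool(series=[0, 0, -0.001, 0, 0, 0, 0, 0, 0, 0, 0, 0])

```text
clock: 24.3
eef_pos: [505.0, 119.7, 13.3]
tcp_rot: [3.142, 0.0, 0.1]
contact_force: [-0.6, 0.5, -0.5]
opening: 0.488
```

Request:
servo_tool(series=[0, 0, -0.001, 0, 0, 0, 0, 0, 0, 0, 0, 0])

```text
clock: 24.55
eef_pos: [505.0, 119.7, 13.1]
tcp_rot: [-3.142, -0.0, 0.1]
contact_force: [-3.1, -0.1, 9.8]
opening: 0.491
```

Request:
servo_tool(series=[0, 0, 0.0005, 0, 0, 0, 0, 0, 0, 0, 0, 0], gripper=0.06)

```text
clock: 24.8
eef_pos: [505.1, 119.7, 12.9]
tcp_rot: [-3.142, -0.0, 0.1]
contact_force: [-0.1, 0.2, 1.5]
opening: 0.7
```

Request:
servo_tool(series=[0, 0, 0.01, 0, 0, 0, 0.03, 0, 0, 0, 0.04, 0, 0, 0, 0.04, 0, 0.005, -0.015, 0.04, 0, 0.015, -0.03, 0.02, 0, 0.015, -0.03, 0, 0, 0, 0, 0, 0])

```text
clock: 25.47
eef_pos: [543.3, 41.5, 194.7]
tcp_rot: [3.14, -0.006, 0.098]
contact_force: [0.2, 1.2, -0.3]
opening: 0.703
```

Request:
servo_tool(series=[0, 0, 0, 0, 0, 0, 0, 0])

```text
clock: 25.63
eef_pos: [539.3, 45.1, 191.6]
tcp_rot: [-3.141, 0.001, 0.099]
contact_force: [-0.3, 0.0, 0.9]
opening: 0.703
```

```bash
python3 - <<'E'
from h import *
C,im=shot('w10')
t=grab_frame('top'); np.save('pics/top1.npy',t)
s=grab_frame('scene')
a=cv2.resize(im[:300],(560,300)); cv2.imwrite('pics/fin.png',np.hstack([cv2.resize(im,(400,300)),cv2.resize(s[130:250,170:380],(400,300))]))
cv2.imwrite('pics/fin.png',np.vstack([cv2.imread('pics/fin.png'),np.hstack([cv2.resize(t[150:280,120:293],(400,300),interpolation=cv2.INTER_CUBIC),cv2.resize(s,(400,300))])]))
E
```

```text
25.63 [539.3  45.1 191.6] [-3.141e+00  1.000e-03  9.900e-02] [-0.3  0.   0.9]
```

View pics/fin.png

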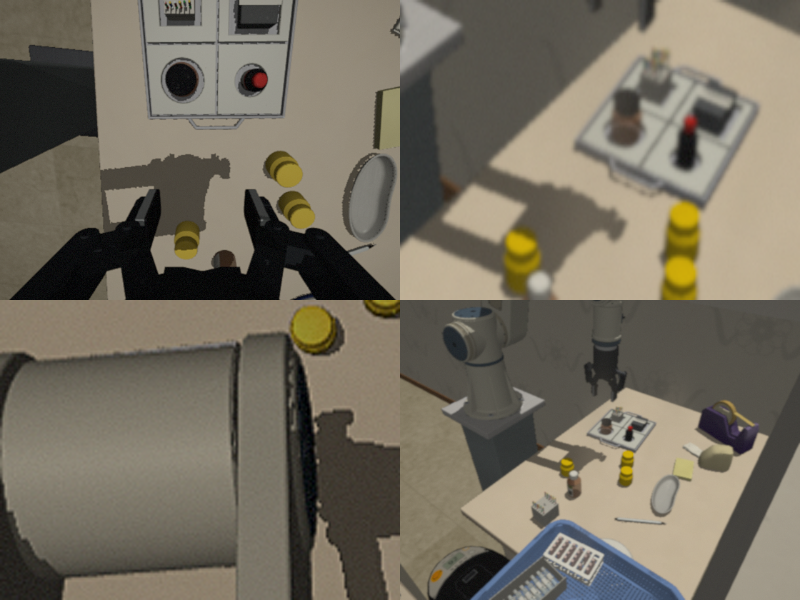

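All four stand upright in their own openings, and the two look-alikes stand where they were. One numeric check, then I'll hand in.

```bash
python3 - <<'E'
from h import *
C,im=load('w10'); h=cv2.cvtColor(im,cv2.COLOR_BGR2HSV)
m=((h[...,0]<8)|(h[...,0]>172))&(h[...,1]>150)&(h[...,2]>90); m[200:]=0; v,u=np.nonzero(m)
print('dropper',np.round(onz(C,(u.mean(),v.mean()),60),1),'target 599.8 130')
print('jar',np.round(onz(C,(181.5*1.4,80*1.4),55),1),'target 504.4 120.3')
C,_=load('w9'); k=.7
print('block',np.round(onz(C,(413*k,136*k),37),1),'target 494.7 215.6'); 
print('box band mid',np.round(onz(C,(592*k,132*k),33),1),'target 590.3 225.4')
S=cam('scene'); s=sense(); print(s['clock'],s['qvel'].round(3),s['contact_force'].round(1))
sign_off()
E
```

```text
dropper [600.7 131.4  60. ] target 599.8 130
jar [507.1 121.9  55. ] target 504.4 120.3
block [497.3 213.4  37. ] target 494.7 215.6
box band mid [590.8 225.1  33. ] target 590.3 225.4
25.7833 [ 0.002  0.001 -0.003 -0.002  0.    -0.001] [-0.5 -0.6  0.1]
the job is handed in; nothing more can be done
```

I put the bur box, file block, dropper bottle and brown jar each into its own opening. Each was lowered until light contact (about 10–18 N), released and cleared. The job was handed in at 25.8 s.

- **Position:** the last wrist views put every piece within about 4 mm of its opening's centre: box about 0.6 mm, dropper about 1.7 mm, jar about 3 mm and block about 3.5 mm. All four stand upright, and block and box look square with their openings. I judged upright and square by eye and did not measure either one at the end.
- **Look-alikes:** the big file block and tall bottle appear untouched in the final scene view. I did not re-measure their positions.
- **What disagreed:** the box's height came out at 26 mm and 19 mm in its two two-view measurements, against 30 mm in the text. I kept the 30 mm. The jar's lid came out at 47–48 mm against 52 mm.
- **Missing check:** in the last top view the arm hid the tray, so that view confirmed nothing.

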